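# Switch the reagent selector to the cross-marked port and prime the pump

## Task

With a fingertip, push the upright tab of the round reagent selector around until it points squarely at the port marked with the cross, then press the grey button on the dosing pump all the way down, let it spring back up and draw clear. Do not press the button before the selector points at the cross. Push only: do not pinch the tab between the fingers, and leave the glassware, bottles and spatula where they stand.

Things in the scene. Friction and masses are not known exactly. Their poses are not given: they have to be found in the camera images.
- selector: Reagent selector, fixed to the bench: white round deck 284 mm across, 35 mm high; origin at the centre of its underside, z up. A grey rotor disc (120 mm across, top at 50 mm, steel boss 36 mm across up to 56 mm) turns about its centre and carries the tab. Four black port markers lie on the deck 114 mm from the centre, at rotor = -1.571, -0.785, 0.785, 1.571; which is where varies.
- rotor (a joint): Rotor angle, rad. At 0 the tab points along the selector's -x (towards the robot); grows anticlockwise seen from above, so the tab lies in direction (-cos q, -sin q) of the selector's x, y. Stops at -1.9 and 1.9; starts between -0.35 and 0.35. No spring or detents: friction holds it where it is left (3 to 4 N sideways on the tab moves it).
- tab_mid (a point): Point in the middle of the tab, 65 mm from the turning axis and 75 mm above the bench. The tab is an upright black blade standing on the rotor: 40 mm long radially (from 45 to 85 mm from the axis), 12 mm thick, from the rotor up to 92 mm above the bench.
- aim (a point): The spot that the tab points at: on the tab's centre line at 114 mm from the turning axis (29 mm beyond the tab's outer end), moving round with it. Nothing is there but air.
- axis (a point): The rotor's turning axis, at the height of the rotor's top, 50 mm above the bench.
- mark_cross: The marker of the wanted port: a plain cross (plus sign) of two black bars, 42 mm by 10 mm each, 10 mm thick, top 45 mm above the bench. Origin at the centre of its underside. Fixed to the deck.
- mark_disc: Marker of another port: plain black disc 34 mm across, 10 mm thick. Origin at the centre of its underside. Fixed.
- mark_square: Marker of another port: black square 32 mm wide, 10 mm thick. Origin at the centre of its underside. Fixed.
- mark_ring: Marker of another port: black ring 38 mm across with a 22 mm hole, 10 mm thick. Origin at the centre of its underside. Fixed.
- pump: The dosing pump, fixed to the bench: a white box 100 by 110 mm and 55 mm high with the button in the middle of its top. Origin at the centre of its underside.
- fill_top (a point): Centre of the top of the pump's round grey button (32 mm across), 77 mm above the bench when up. It is pressed straight down.
- fill (a joint): Travel of the button, m: 0 up, 0.006 fully down. It springs back; fully down takes 5 N.
- vial: Bystander: small capped vial, 24 mm across, 45 mm high, standing loose on the selector's deck behind the rotor (robot's far side). Origin at the centre of its underside, as for all the bystanders.
- beaker: Bystander: small empty glass beaker, 60 mm across, 65 mm high, loose, to the left of the selector.
- dropper: Bystander: amber dropper bottle, 30 mm across, 65 mm high, loose, between the selector and the pump.
- amber: Bystander: amber reagent bottle, 72 mm across, 180 mm high, loose, at the back left.
- green: Bystander: green glass bottle, 68 mm across, 190 mm high, loose, at the back.
- white: Bystander: white plastic bottle, 72 mm across, 170 mm high, loose, at the back right.
- spatula: Bystander: steel spatula (wooden handle) 180 mm long lying loose on the bench at the left.
There are look-alikes about, which are no part of the job. Of the things like the pump, leave any that is red; of the rest the larger one is meant.

How it is judged:
By the outcome, as a careful person would: the job done as asked, in the order asked, and still so for the second after the job is handed in, with the robot touching nothing.
It also fails if it takes over 54 s, if anything falls off the work surface, if the arm or the gripper's body presses on something with over 40 N, if the wrist force passes 120 N, or if a joint passes its speed limit or range.

## Robot

A 7-joint arm with a two-finger parallel gripper is mounted at the origin on the work surface. World frame = base frame: x ahead of the robot, y to its left, z up, the work surface at z = 0. Lengths are in m, angles in rad, forces in N, time in s.
With the tool pointing down it reaches from about 0.35 to 0.9 m from the base axis. Payload 19.9 kg.
Tool frame: the origin (TCP) lies midway between the tips of the shut fingers; the grasp point (between the pads) lies 19 mm behind it; z points along the fingers, y is the line along which they close (so a half turn about z gives the same grasp; the last joint's range is limited). The gripper opens to 94 mm and grips with 3 to 60 N. Pads are 16 mm wide; open, the fingers measure 119 mm over their backs; the gripper's body (75 mm by 177 mm) begins 78 mm behind the grasp point.
Start: joints at [1.208, 0.417, -0.01, 1.614, 0.005, 1.111, -0.053], TCP at [0.197, -0.593, 0.205] pointing down, gripper open.
Joint ranges: [-2.81, 2.81], [-0.39, 2.02], [-1.27, 1.25], [0.06, 2.57], [-1.19, 4.33], [0.19, 2], [-2.82, 2.82]. Speed limits (rad/s): [1.89, 1.89, 2.39, 2.39, 3.01, 3.01, 3.01].

## Interface

Orientations are given as a unit quaternion [w, x, y, z].
In Python, from workcell import bot gives the robot as it stands. The module is installed in compiled form; this text tells all that it offers.
- The arm moves only by the tool carry_out, never from a script. Its argument "targets" is one flat list of numbers, 7 for each row, row after row: the finger opening in m, from 0 to 0.094, then the shift along the tool's x, y, z in m, then the turn, a rotation vector about the tool's x, y, z in degrees. A call has 1 to 8 rows; each row shifts and turns the commanded pose from where the row before left it, along the tool's axes as they then stand; what a row does not reach is not made up. A row lasts 1/12 s, in which the tool goes at most 41.7 mm and 7.16 degrees, less where a joint would pass 70% of its speed; a pose out of reach is approached as far as the arm can. A call with a gripper value outside its range is refused whole. The fingers move at their own pace and stop on an object; the grip force is fixed at half the most. Time passes only in rows, so rows that do not move let the fingers close. It gives the time, the measured TCP pose, the force, the opening and the grip force at its end, in the units of the state.
- bot.get_obs(): the state, without advancing time (a new reading comes with each control period).
- bot.get_image(name): name is "side" or "top" or "wrist"; returns the picture (420x560x3 uint8, red, green, blue); there is no depth.
- bot.get_calibration(name): a dict with "mtx" (3x3 intrinsics, pixels), "rvec" (rotation vector, rad) and "tvec" (3), from world to camera coordinates, as OpenCV has them. Camera axes: x right, y down, z forward; pixel columns grow to the right and rows downward; lengths in m; the calibration is good to about 2 mm. A picture is of the moment at which its call begins: read the wrist's pose just before it. get_calibration takes no time and is no camera call; for the wrist camera it gives the pose at the moment of the call.
- bot.sign_off(): hands the job in; it is judged then, once.
The state is a dict: "time": time; "joint_positions": joint angles; "qvel": joint speeds; "effort": joint torques, N m; "tcp_pos": TCP position; "ee_rot": TCP orientation; "ft_force": force on the tool from outside, world axes, zero at the start; "wrist_torque": the same for the moment, N m; "finger_gap": finger opening in m; "finger_force": force on a finger pad.
Only numpy, scipy, OpenCV 4.12 (cv2) and the standard library are available. Lean on these libraries where they do the work, as an engineer would, in place of code of your own. Each camera call takes 0.05 s, during which the arm holds its last target. There are 200 camera calls.

## Working session

There is one attempt and no reset: what is moved stays moved. The work goes in short steps, Python scripts to look and compute and a tool call to move; the robot and the scene stay as the last step left them, time stands still between calls to the robot, and variables do not carry over. Pictures are saved under pics/ and viewed, at most 10 in all, crops included, and the job is handed in when it is done.

Besides the shell and the picture viewer there is one more tool, called after "Request:" as name(argument=value, ...) on one line, values as JSON. carry_out: Moves the arm, as the interface text tells. Its arguments: {"type":"object","properties":{"targets":{"type":"array"}},"required":["targets"]}

```bash
mkdir -p pics; cat > h.py <<'E'
import numpy as np, cv2
from workcell import bot
def cal(n):
    c=bot.get_calibration(n); R=cv2.Rodrigues(np.array(c["rvec"],float))[0]
    return np.array(c["mtx"],float),R,np.array(c["tvec"],float).ravel()
def toplane(n,uv,z):
    K,R,t=cal(n); C=-R.T@t
    d=R.T@np.linalg.inv(K)@np.array([uv[0],uv[1],1.]); return C+d*(z-C[2])/d[2]
def proj(n,P):
    K,R,t=cal(n); p=K@(R@np.array(P,float)+t); return p[:2]/p[2]
def save(n,f):
    im=bot.get_image(n); cv2.imwrite(f,cv2.cvtColor(im,cv2.COLOR_RGB2BGR)); return im
E
python3 - <<'E'
from h import *
for n in("top","side"):
    save(n,f"pics/{n}0.png"); K,R,t=cal(n); print(n,K[0,0],(-R.T@t).round(3),R.round(2).tolist())
o=bot.get_obs(); print(o["time"],o["tcp_pos"],o["ee_rot"],o["ft_force"])
E
```

```text
top 418.6171628063645 [0.436 0.042 1.335] [[-0.01, -1.0, 0.01], [-1.0, 0.01, -0.09], [0.09, -0.01, -1.0]]
side 421.4856272392556 [ 0.543 -0.838  0.985] [[1.0, -0.01, 0.01], [0.0, -0.72, -0.7], [0.01, 0.7, -0.72]]
0.1 [ 0.19695676 -0.59278009  0.20488342] [-5.53349413e-04  9.87161340e-01  1.59725280e-01 -1.35243901e-04] [ 0.59170811 -0.41666021  1.31455442]
```

View pics/top0.png

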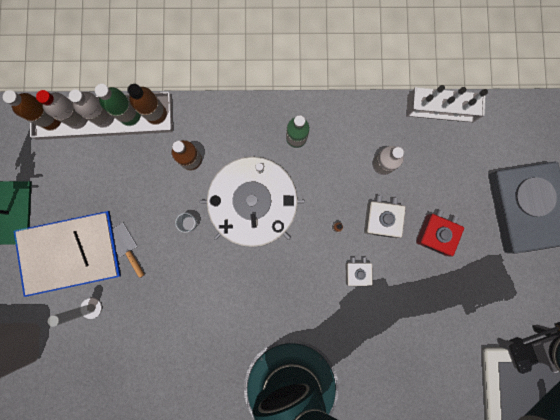

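View pics/side0.png

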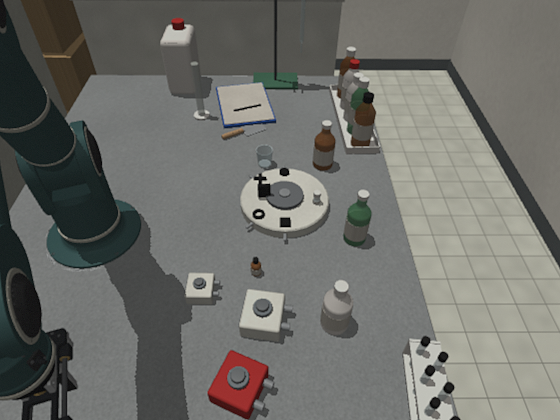

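The top view shows the selector centred at about (252,201). The tab points down (255,220), the cross is at (226,226), the disc at (215,200), the square at (288,200) and the ring at (278,226).
There are three pump candidates: large white (386,218), small white (360,272) and red (441,234). The large white one fits, since red is excluded and it is the larger of the other two. I'll measure and confirm it with a crop.

```bash
python3 - <<'E'
from h import *
im=cv2.cvtColor(cv2.imread("pics/top0.png"),cv2.COLOR_BGR2RGB)
g=im.max(2)
# dark blobs on the deck
m=np.zeros(g.shape,np.uint8); cv2.circle(m,(252,201),43,255,-1)
d=((g<60)&(m>0)).astype(np.uint8)
n,l,s,c=cv2.connectedComponentsWithStats(d)
for i in range(1,n):
    if s[i,4]>15: print("dark",c[i].round(1),s[i],toplane("top",c[i],.045).round(4),toplane("top",c[i],.092).round(4))
# deck outline
w=((g>150)).astype(np.uint8)
for q in cv2.findContours(w,cv2.RETR_EXTERNAL,cv2.CHAIN_APPROX_NONE)[0]:
    a=cv2.contourArea(q)
    if a>200:
        x,y,ww,hh=cv2.boundingRect(q)
        if 100<y<300 and x>180: print("white",a,(x,y,ww,hh),cv2.minAreaRect(q), toplane("top",cv2.minEnclosingCircle(q)[0],.035).round(4))
# rotor disc
r=((g>60)&(g<125)&(m>0)).astype(np.uint8); r=cv2.morphologyEx(r,cv2.MORPH_OPEN,np.ones((3,3)))
n,l,s,c=cv2.connectedComponentsWithStats(r)
for i in range(1,n):
    if s[i,4]>100: print("rotor",c[i],s[i])
# big pump button
p=np.zeros_like(m); cv2.circle(p,(387,219),13,255,-1)
b=((g<150)&(p>0)).astype(np.uint8); n,l,s,c=cv2.connectedComponentsWithStats(b)
for i in range(1,n):
    if s[i,4]>20: print("btn",c[i],s[i],toplane("top",c[i],.077).round(4))
A=im[170:260,195:310]; B=im[185:295,335:475]
A=cv2.resize(A,(400,313),interpolation=cv2.INTER_CUBIC);B=cv2.resize(B,(398,313),interpolation=cv2.INTER_CUBIC)
cv2.imwrite("pics/crop1.png",cv2.cvtColor(np.hstack([A,B]),cv2.COLOR_RGB2BGR))
E
```

```text
dark [214.9 200.3] [210 196  10  10  76] [0.5791 0.2315 0.045 ] [0.5739 0.2246 0.092 ]
dark [288. 200.] [284 196   9   9  81] [0.5784 0.0051 0.045 ] [0.5732 0.0064 0.092 ]
dark [253.3 219.8] [251 214   5  13  49] [0.5177 0.1129 0.045 ] [0.5147 0.1103 0.092 ]
dark [225.8 226.1] [220 220  13  13  54] [0.499  0.1975 0.045 ] [0.4968 0.1919 0.092 ]
dark [277.6 226.1] [273 221  11  11  38] [0.4977 0.038  0.045 ] [0.4954 0.0381 0.092 ]
white 494.5 (348, 263, 24, 23) ((359.5, 274.0), (22.0, 23.0), 90.0) [ 0.3486 -0.2129  0.035 ]
white 974.0 (422, 215, 42, 41) ((442.60345458984375, 234.7413787841797), (33.98224639892578, 30.639732360839844), 21.801406860351562) [ 0.4662 -0.4746  0.035 ]
white 1029.0 (368, 202, 37, 36) ((386.1199951171875, 219.15997314453125), (35.35533905029297, 31.39554214477539), 8.130102157592773) [ 0.5163 -0.299   0.035 ]
white 6221.0 (207, 157, 97, 90) ((251.50001525878906, 201.5), (89.09545135498047, 89.095458984375), 45.0) [0.576  0.1085 0.035 ]
white 257.5 (381, 147, 23, 22) ((393.3448181152344, 158.137939453125), (18.382904052734375, 24.16038703918457), 66.80140686035156) [ 0.717 -0.327  0.035]
white 227.0 (410, 112, 63, 10) ((441.110595703125, 115.78277587890625), (62.28859329223633, 5.1605377197265625), 5.19442892074585) [ 0.8423 -0.4867  0.035 ]
rotor [244.79324895 190.08438819] [234 181  25  21 237]
btn [386.69154229 218.48258706] [379 211  16  16 201] [ 0.5165 -0.2912  0.077 ]
```

View pics/crop1.png

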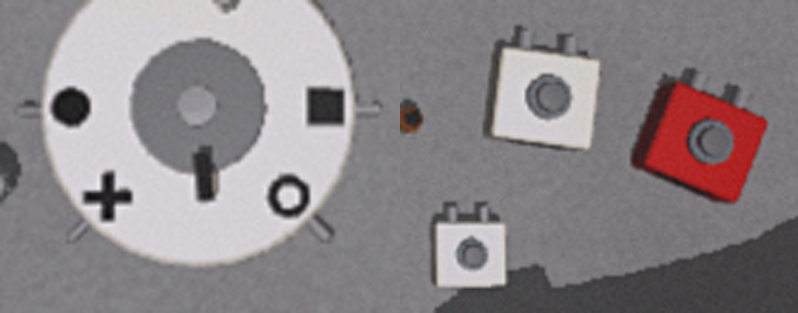

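The crop confirms the pump: large white, with its button at about (387,219). It also confirms the cross at the left front, so the wanted q is -0.785. The selector centre is about (0.579, 0.118) with yaw near 0, and the tab is at q of about +0.12. I'll approach from the tab's -y side with the fingers shut.

Request:
carry_out(targets=[0,0.0236,-0.0245,0,0,0,0,0,0.0236,-0.0245,0,0,0,0,0,0.0236,-0.0245,0,0,0,0,0,0.0236,-0.0245,0,0,0,0,0,0.0236,-0.0245,0,0,0,0,0,0.0236,-0.0245,0,0,0,0,0,0.0236,-0.0245,0,0,0,0,0,0.0236,-0.0245,0,0,0,0])

```text
time: 0.77
tcp_pos: [0.3147, -0.3459, 0.2053]
ee_rot: [-0.0, 0.987, 0.16, -0.0]
ft_force: [1.2, 0.5, 0.1]
finger_gap: 0.0444
finger_force: 0.0
```

Request:
carry_out(targets=[0,0.0236,-0.0245,0,0,0,0,0,0.0236,-0.0245,0,0,0,0,0,0.0236,-0.0245,0,0,0,0,0,0.0236,-0.0245,0,0,0,0,0,0.0236,-0.0245,0,0,0,0,0,0.0236,-0.0245,0,0,0,0,0,0.0236,-0.0245,0,0,0,0,0,0.0236,-0.0245,0,0,0,0])

```text
time: 1.43
tcp_pos: [0.432, -0.1004, 0.2055]
ee_rot: [0.0, 0.987, 0.16, -0.0]
ft_force: [1.9, -1.5, -0.6]
finger_gap: 0.0004
finger_force: 0.0
```

Request:
carry_out(targets=[0,0,0,0,0,0,-7,0,0,0,0,0,0,-7,0,0,0,0,0,0,-7,0,0,0,0,0,0,-7,0,0,0,0,0,0,-7,0,0,0,0,0,0,-7,0,0,0,0,0,0,-7,0,0,0,0,0,0,-7])

```text
time: 2.1
tcp_pos: [0.4316, -0.102, 0.2053]
ee_rot: [-0.0, 0.795, 0.607, -0.0]
ft_force: [0.0, 0.0, 0.1]
finger_gap: 0.0004
finger_force: 0.0
```

Request:
carry_out(targets=[0,0,0,0,0,0,-7,0,0,0,0,0,0,-7,0,0,0,0,0,0,-7,0,0,0,0,0,0,-7,0,0,0,0,0,0,-7,0,0,0,0,0,0,0])

```text
time: 2.6
tcp_pos: [0.4316, -0.102, 0.2053]
ee_rot: [-0.0, 0.575, 0.818, -0.0]
ft_force: [0.9, 0.0, -0.0]
finger_gap: 0.0004
finger_force: 0.0
```

Request:
carry_out(targets=[0,0.0238,0.0242,0,0,0,0,0,0.0238,0.0242,0,0,0,0,0,0.0238,0.0242,0,0,0,0,0,0.0238,0.0242,0,0,0,0,0,0.0238,0.0242,0,0,0,0,0,0.0238,0.0242,0,0,0,0,0,0,0,0.035,0,0,0,0,0,0,0.035,0,0,0])

```text
time: 3.27
tcp_pos: [0.5226, 0.0831, 0.1354]
ee_rot: [0.001, 0.579, 0.815, 0.001]
ft_force: [0.4, -0.9, -0.1]
finger_gap: 0.0004
finger_force: 0.0
```

```bash
python3 - <<'E'
from h import *
im=save("wrist","pics/w1.png")
s=save("side","pics/s1.png")[130:290,180:400]
cv2.imwrite("pics/s1c.png",cv2.cvtColor(cv2.resize(s,None,fx=2.5,fy=2.5),cv2.COLOR_RGB2BGR))
cv2.imwrite("pics/ws.png",np.hstack([cv2.resize(cv2.imread("pics/w1.png"),(400,300)),cv2.resize(cv2.imread("pics/s1c.png"),(400,300))]))
print(bot.get_obs()["tcp_pos"],proj("side",[.579-.0645,.118-.0078,.092]))
E
```

```text
[0.51862214 0.08063434 0.13130322] [264.76860903 185.18610115]
```

View pics/ws.png

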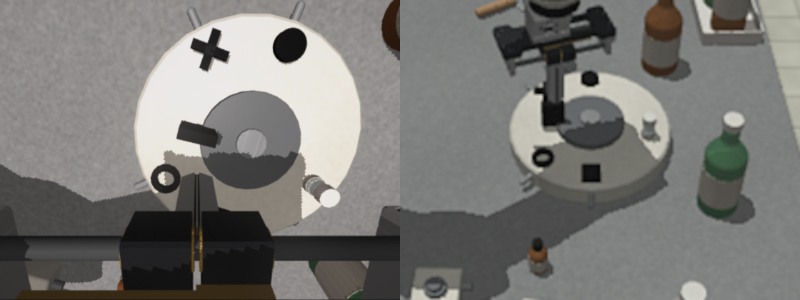

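The fingertip is clear of the tab on its -y side, and the wrist camera sees both the cross (210,49 in the half-size view) and the tab. Next I'll descend and sweep around the axis, stopping short of the cross.

Request:
carry_out(targets=[0,0,0,0.0175,0,0,0,0,0,0,0.0175,0,0,0,0,0,0,0.0175,0,0,0,0,0,0,0.0155,0,0,0,0,0,0,0,0,0,0,0,0,0,0,0,0,0])

```text
time: 3.87
tcp_pos: [0.5217, 0.0807, 0.0687]
ee_rot: [-0.0, 0.579, 0.815, -0.0]
ft_force: [-0.1, 0.2, -0.3]
finger_gap: 0.0006
finger_force: 0.0
```

Request:
carry_out(targets=[0,0.0042,-0.0007,0,0,0,3.5,0,0.0042,-0.0007,0,0,0,3.5,0,0.0042,-0.0007,0,0,0,3.5,0,0.0042,-0.0007,0,0,0,3.5,0,0.0042,-0.0007,0,0,0,3.5,0,0.0042,-0.0007,0,0,0,3.5,0,0.0042,-0.0007,0,0,0,3.5,0,0.0042,-0.0007,0,0,0,3.5])

```text
time: 4.53
tcp_pos: [0.5124, 0.1126, 0.0696]
ee_rot: [0.001, 0.76, 0.65, 0.0]
ft_force: [-2.3, -5.0, 2.3]
finger_gap: 0.0008
finger_force: 2.6
```

Request:
carry_out(targets=[0,0.0042,-0.0007,0,0,0,3.5,0,0.0042,-0.0007,0,0,0,3.5,0,0.0042,-0.0007,0,0,0,3.5,0,0.0042,-0.0007,0,0,0,3.5,0,0.0042,-0.0007,0,0,0,3.5,0,0.0042,-0.0007,0,0,0,3.5,0,0.0042,-0.0007,0,0,0,3.5,0,0,0,0,0,0,0])

```text
time: 5.2
tcp_pos: [0.5176, 0.1427, 0.0695]
ee_rot: [0.0, 0.88, 0.474, 0.001]
ft_force: [-1.3, -0.2, 0.7]
finger_gap: 0.0003
finger_force: 0.7
```

```bash
cat > m.py <<'E'
from h import *
import sys
o=bot.get_obs(); im=save("wrist",f"pics/{sys.argv[1]}.png")
print(o["time"],o["tcp_pos"].round(4),np.degrees(2*np.arctan2(o["ee_rot"][2],o["ee_rot"][1])),o["ft_force"].round(1))
big=cv2.imread(f"pics/{sys.argv[1]}.png")
t=save("top",f"pics/{sys.argv[1]}t.png")[175:250,200:300]
t=cv2.cvtColor(cv2.resize(t,(240,180),interpolation=cv2.INTER_CUBIC),cv2.COLOR_RGB2BGR)
t=cv2.copyMakeBorder(t,0,240,0,0,cv2.BORDER_CONSTANT)
cv2.imwrite(f"pics/{sys.argv[1]}v.png",np.hstack([big,t]))
g=im.max(2); n,l,s,c=cv2.connectedComponentsWithStats((g<45).astype(np.uint8))
for i in range(1,n):
    if 150<s[i,4]<20000: print(c[i].round(1),s[i],toplane("wrist",c[i],.045).round(4),toplane("wrist",c[i],.092).round(4))
E
python3 m.py w2
```

```text
5.2 [0.5176 0.1427 0.0695] 56.62519400238358 [-1.3 -0.2  0.7]
[283.2  63.6] [ 254   38   54   59 2023] [0.5812 0.2319 0.045 ] [0.5762 0.2263 0.092 ]
[275.8 242.3] [ 238  209   77  142 3587] [0.5174 0.1418 0.045 ] [0.5272 0.157  0.092 ]
[373.5 345.8] [  282   295   278   104 13518] [0.5335 0.0342 0.045 ] [0.5395 0.0743 0.092 ]
[186.4 350.5] [    0   296   270   110 13066] [0.4155 0.1062 0.045 ] [0.4488 0.1297 0.092 ]
[187.5 419. ] [  0 419 376   1 376] [0.3773 0.0547 0.045 ] [0.4195 0.0901 0.092 ]
```

View pics/w2v.png

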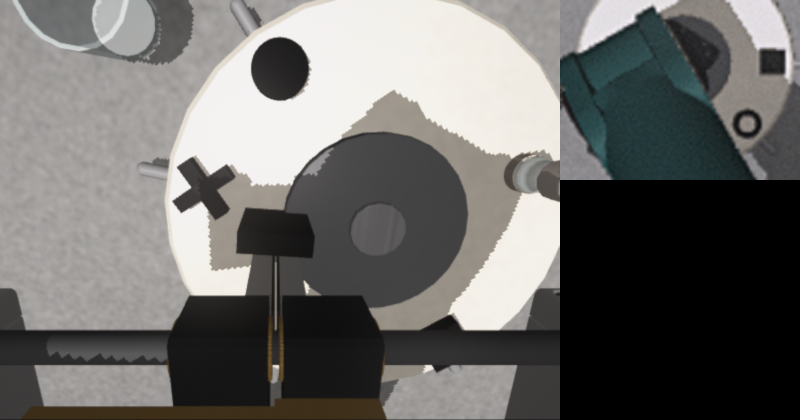

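The wrist view shows the tab nearly parallel to the image rows (far top edge from about (244,208) to (314,214)) with the finger flat on its near side. The cross is at (203,188). I'll fit the tab's far top edge at z = 0.092 to get its angle.

```bash
cat > ang.py <<'E'
from h import *
import sys
# far top edge of tab: for columns, first dark row in window
def angle(im,x0,x1,y0,y1,cc=None):
    g=im.max(2).astype(int); P=[]
    for x in range(x0,x1):
        col=g[y0:y1,x]; k=np.where(col<45)[0]
        if len(k): P.append(toplane("wrist",(x,y0+k[0]-.5),.092)[:2])
    P=np.array(P); vx,vy,a,b=cv2.fitLine(P.astype(np.float32),cv2.DIST_HUBER,0,1e-4,1e-4).ravel()
    if vx>0: vx,vy=-vx,-vy
    c=np.array([.579,.118]); off=(a-c[0])*(-vy)+(b-c[1])*vx
    return np.degrees(np.arctan2(-vy,-vx)),off
if __name__=="__main__":
    f,x0,x1,y0,y1=sys.argv[1],*map(int,sys.argv[2:])
    im=cv2.cvtColor(cv2.imread(f),cv2.COLOR_BGR2RGB); print("q deg, offset",angle(im,x0,x1,y0,y1))
E
python3 ang.py pics/w2.png 248 310 195 240
python3 - <<'E'
from h import *
g=cv2.imread("pics/w2.png").max(2)
m=np.zeros_like(g); cv2.rectangle(m,(165,145),(238,225),255,-1)
d=((g<55)&(m>0)).astype(np.uint8); k=max(cv2.findContours(d,0,1)[0],key=cv2.contourArea)
(c,r)=cv2.minEnclosingCircle(k); print("cross",c,r,toplane("wrist",c,.045),"boss",toplane("wrist",(378,229),.056),"disc",toplane("wrist",(280,68.5),.045))
E
```

```text
q deg, offset (np.float32(-39.15135), np.float64(-0.01413705104956782))
cross (210.6108856201172, 197.22984313964844) 20.777008056640625 [0.49912185 0.19065124 0.045     ] boss [0.5782203  0.11784714 0.056     ] disc [0.57817305 0.23073851 0.045     ]
```

```bash
python3 - <<'E'
from h import *
K,R,t=cal("wrist"); print((-R.T@t).round(4))
for p in [(203,188),(244,208),(314,213),(237,250),(312,258)]: print(p,[toplane("wrist",p,z).round(4)[:2].tolist() for z in(.045,.05,.092)])
for q in(-33,-36,-39):
    q=np.radians(q); v=np.array([-np.cos(q),-np.sin(q)]); n=np.array([-np.sin(q),np.cos(q)])
    print([proj("wrist",[*(np.array([.579,.118])+r*v+s*.006*n),z]).round().tolist() for r in(.045,.085) for s in(-1,1) for z in(.05,.092)])
E
```

```text
[0.5596 0.2077 0.2483]
(203, 188) [[0.4986, 0.1982], [0.5001, 0.1984], [0.5127, 0.2004]]
(244, 208) [[0.5131, 0.173], [0.5142, 0.1739], [0.5238, 0.181]]
(314, 213) [[0.5495, 0.1453], [0.5497, 0.1468], [0.5518, 0.1597]]
(237, 250) [[0.4925, 0.1514], [0.4941, 0.1528], [0.508, 0.1644]]
(312, 258) [[0.5318, 0.1188], [0.5325, 0.121], [0.5383, 0.1394]]
[[306.0, 234.0], [313.0, 261.0], [306.0, 216.0], [314.0, 240.0], [244.0, 234.0], [237.0, 261.0], [244.0, 216.0], [236.0, 240.0]]
[[306.0, 231.0], [313.0, 257.0], [307.0, 213.0], [315.0, 235.0], [244.0, 228.0], [236.0, 253.0], [244.0, 210.0], [237.0, 231.0]]
[[306.0, 227.0], [313.0, 253.0], [308.0, 209.0], [316.0, 231.0], [244.0, 221.0], [236.0, 245.0], [245.0, 203.0], [238.0, 223.0]]
```

The camera looks from ahead of the tab, so the lower edge is the near top edge (z = 0.092) and the upper edge is the far base. The projections give q of about -37°. I'll fit the lower edge instead.

```bash
cat > ang.py <<'E'
from h import *
import sys
# near top edge of tab (lower edge of black band), z=.092
f,x0,x1,y0,y1=sys.argv[1],*map(int,sys.argv[2:])
g=cv2.GaussianBlur(cv2.imread(f).max(2),(3,3),0).astype(int); P=[]
for x in range(x0,x1):
    k=np.argmax(np.diff(g[y0:y1,x])); P.append(toplane("wrist",(x,y0+k+.5),.092)[:2])
vx,vy,a,b=cv2.fitLine(np.array(P,np.float32),cv2.DIST_HUBER,0,1e-4,1e-4).ravel()
if vx>0: vx,vy=-vx,-vy
print("q deg",np.degrees(np.arctan2(-vy,-vx)),"offset mm",1e3*((a-.579)*vy-(b-.118)*vx), "resid",np.abs([(p[0]-a)*vy-(p[1]-b)*vx for p in P]).max())
E
python3 ang.py pics/w2.png 243 307 240 272
```

```text
q deg -37.00293 offset mm -7.2642713 resid 0.003529112335143242
```

Request:
carry_out(targets=[0,0.0022,-0.0005,0,0,0,2,0,0.0016,-0.0004,0,0,0,2,0,0.0012,-0.0002,0,0,0,1.5,0,0.0011,-0.0002,0,0,0,1,0,0,0,0,0,0,0])

```text
time: 5.72
tcp_pos: [0.5193, 0.148, 0.0678]
ee_rot: [-0.0, 0.905, 0.425, 0.0]
ft_force: [-2.2, -2.4, 2.4]
finger_gap: 0.0005
finger_force: 1.7
```

```bash
python3 m.py w3; python3 ang.py pics/w3.png 243 307 235 280;python3 ang.py pics/w3.png 250 300 235 280
```

```text
5.7167 [0.5193 0.148  0.0678] 50.361210459671206 [-2.2 -2.4  2.4]
[271.6  66.4] [ 245   49   46   44 1068] [0.5865 0.2325 0.045 ] [0.5824 0.2268 0.092 ]
[276.  243.3] [ 238  211   78  139 3664] [0.5191 0.147  0.045 ] [0.5307 0.1612 0.092 ]
[377.6 345. ] [  282   295   278   104 14142] [0.5259 0.0383 0.045 ] [0.5359 0.0778 0.092 ]
[185.7 350.6] [    0   296   270   110 13190] [0.4143 0.1243 0.045 ] [0.4503 0.1438 0.092 ]
[192.5 419. ] [  0 419 386   1 386] [0.3742 0.0748 0.045 ] [0.4195 0.1058 0.092 ]
q deg -41.394646 offset mm -7.2753057 resid 0.011601092717808507
q deg -39.568302 offset mm -5.313579 resid 0.0005588780679699531
```

Request:
carry_out(targets=[0,0.0017,-0.0004,0,0,0,1.5,0,0.0017,-0.0004,0,0,0,1.5,0,0.0011,-0.0003,0,0,0,1,0,0.0006,-0.0001,0,0,0,0.5,0,0,0,0,0,0,0])

```text
time: 6.23
tcp_pos: [0.5217, 0.1527, 0.0675]
ee_rot: [-0.0, 0.921, 0.39, 0.0]
ft_force: [-0.3, -3.4, 0.8]
finger_gap: 0.0004
finger_force: 1.5
```

```bash
python3 m.py w4|head -1; python3 ang.py pics/w4.png 246 303 235 280;python3 ang.py pics/w4.png 250 300 235 280
```

```text
6.2333 [0.5217 0.1527 0.0675] 45.89265936612176 [-0.3 -3.4  0.8]
q deg -46.235527 offset mm -7.869657 resid 0.000292599234207895
q deg -46.004025 offset mm -7.644545 resid 0.0003345942108144255
```

View pics/w4v.png

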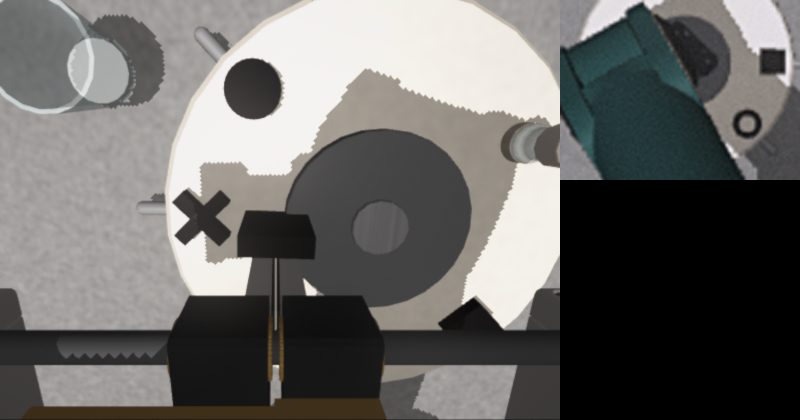

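The tab is now almost in line with the cross (202,217) and the boss (380,227). I'll back the finger off and measure with an unobstructed wrist view.

```bash
python3 - <<'E'
from h import *
a=toplane("wrist",(380.5,227.5),.056); b=toplane("wrist",(202,217),.045); v=b-a
print(a,b,"cross dir q",np.degrees(np.arctan2(-v[1],-v[0])),np.hypot(*v[:2]))
for q in(-43,-44,-45,-46,-47):
    q=np.radians(q); v=np.array([-np.cos(q),-np.sin(q)]); n=np.array([-np.sin(q),np.cos(q)])
    print([proj("wrist",[*(a[:2]+r*v-.006*n),.092]).round(1).tolist() for r in(.045,.085)])
E
```

```text
[0.57837845 0.11719352 0.056     ] [0.49968572 0.19827868 0.045     ] cross dir q -45.857852029535984 0.1129926970437636
[[314.6, 262.1], [237.6, 263.4]]
[[314.4, 260.7], [237.3, 260.8]]
[[314.3, 259.3], [237.0, 258.2]]
[[314.2, 257.9], [236.8, 255.5]]
[[314.1, 256.5], [236.6, 252.8]]
```

Request:
carry_out(targets=[0,-0.01,0,0,0,0,0,0,-0.02,0,0,0,0,0,0,-0.02,0,-0.01,0,0,0,0,-0.02,0,-0.03,0,0,0,0,-0.02,0,-0.04,0,0,0,0,-0.01,0,-0.04,0,0,0,0,0,0,0,0,0,0])

```text
time: 6.92
tcp_pos: [0.4543, 0.0811, 0.1909]
ee_rot: [0.001, 0.921, 0.389, 0.004]
ft_force: [1.7, 0.3, 1.1]
finger_gap: 0.0006
finger_force: 0.0
```

```bash
python3 m.py w5|head -1
```

```text
6.9167 [0.4543 0.0811 0.1909] 45.839087533521564 [1.7 0.3 1.1]
```

View pics/w5v.png

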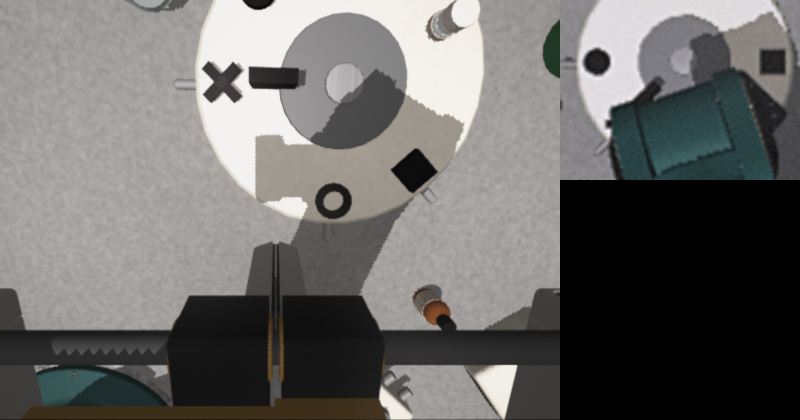

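```bash
python3 - <<'E'
from h import *
K,R,t=cal("wrist"); print("cam",(-R.T@t).round(3))
g=cv2.imread("pics/w5.png").max(2)
def blob(x0,y0,x1,y1,f):
    m=np.zeros_like(g); m[y0:y1,x0:x1]=1
    return ((f)&(m>0)).astype(np.uint8)
cr=blob(196,55,246,108,g<70); k=max(cv2.findContours(cr,0,1)[0],key=cv2.contourArea)
c,sz,an=cv2.minAreaRect(k); print("cross",c,sz,an)
bs=blob(324,60,350,106,g>125)
k2=max(cv2.findContours(bs,0,1)[0],key=cv2.contourArea); e=cv2.minEnclosingCircle(k2); print("boss",e)
# disc and square give the centre too
G=cv2.GaussianBlur(g,(3,3),0).astype(int)
def edge(sgn,y0,y1,z):
    P=[]
    for x in range(254,294):
        d=sgn*np.diff(G[y0:y1,x]); i=np.argmax(d)
        P.append([x,y0+i+.5])
    P=np.array(P); W=np.array([toplane("wrist",p,z)[:2] for p in P],np.float32)
    vx,vy,a,b=cv2.fitLine(W,cv2.DIST_HUBER,0,1e-4,1e-4).ravel()
    if vx>0: vx,vy=-vx,-vy
    print("edge",P[0],P[-1],"q",np.degrees(np.arctan2(-vy,-vx)),"far mm",1e3*(-(a-.579)*vy+(b-.118)*vx))
edge(-1,58,76,.092); edge(1,78,96,.092); edge(1,78,96,.05)
a=toplane("wrist",(345,83),.056); b=toplane("wrist",c,.045); v=b-a
print(a,b,"cross q",np.degrees(np.arctan2(-v[1],-v[0])),np.hypot(*v[:2]))
for q in(-44,-45,-46):
    q=np.radians(q); v=np.array([-np.cos(q),-np.sin(q)]); n=np.array([-np.sin(q),np.cos(q)])
    print([proj("wrist",[*(np.array([.579,.118])+r*v+s*.006*n),.092]).round(1).tolist() for s in(-1,1) for r in(.045,.085)])
E
```

```text
cam [0.507 0.137 0.366]
cross (221.5, 82.0) (38.0, 37.0) 90.0
boss ((336.5, 82.5), 25.739173889160156)
edge [254.   66.5] [293.   67.5] q -45.903748 far mm -2.7087405
edge [254.   88.5] [293.   88.5] q -44.127964 far mm 11.009273
edge [254.   88.5] [293.   88.5] q -44.128086 far mm 7.1307344
[0.57553202 0.1171018  0.056     ] [0.49645364 0.19665281 0.045     ] cross q -45.17070961527164 0.11216840824923907
[[299.8, 81.9], [249.2, 82.0], [300.1, 65.4], [248.8, 65.5]]
[[299.7, 80.8], [249.0, 80.0], [300.3, 64.3], [248.9, 63.5]]
[[299.6, 79.8], [248.9, 78.0], [300.4, 63.3], [249.1, 61.4]]
```

```bash
cat > sub.py <<'E'
from h import *
import sys
ims=[bot.get_image("wrist").max(2).astype(float) for _ in range(4)]; G=np.mean(ims,0)
def fit(x0,x1,y0,y1,z,rise):
    P=[]
    for x in range(x0,x1):
        c=G[y0:y1,x]; c=c if rise else c[::-1]
        th=45.; i=np.where(c>th)[0]; i=i[i>np.argmin(c[:6])] if len(i) else i
        if not len(i) or i[0]==0: continue
        s=i[0]-1+(th-c[i[0]-1])/(c[i[0]]-c[i[0]-1]); P.append([x,y0+s if rise else y1-1-s])
    P=np.array(P); k=np.polyfit(P[:,0],P[:,1],1); r=P[:,1]-np.polyval(k,P[:,0]); P=P[abs(r)<2*r.std()+.1]
    k=np.polyfit(P[:,0],P[:,1],1)
    a,b=[toplane("wrist",(x,np.polyval(k,x)),z) for x in(x1,x0)]; v=b-a
    print("slope px",k[0].round(4),"row",np.polyval(k,x0).round(2),"std",r.std().round(2),"q",np.degrees(np.arctan2(-v[1],-v[0])).round(2))
fit(253,295,56,76,.092,False)
fit(253,295,78,98,.092,True)
for x in (260,280): print(G[60:96,x].round().astype(int).tolist())
E
python3 sub.py
```

```text
sub.py:10: RuntimeWarning: divide by zero encountered in scalar divide
  s=i[0]-1+(th-c[i[0]-1])/(c[i[0]]-c[i[0]-1]); P.append([x,y0+s if rise else y1-1-s])
Traceback (most recent call last):
  File "sub.py", line 15, in <module>
    fit(253,295,56,76,.092,False)
    ~~~^^^^^^^^^^^^^^^^^^^^^^^^^^
  File "sub.py", line 12, in fit
    k=np.polyfit(P[:,0],P[:,1],1)
TypeError: expected non-empty vector for x
```

```bash
python3 - <<'E'
from h import *
G=np.mean([bot.get_image("wrist").max(2).astype(float) for _ in range(4)],0); np.save("G.npy",G)
for x in (258,275,290): print(G[50:110,x].round().astype(int).tolist())
E
```

```text
[244, 244, 244, 244, 244, 244, 244, 244, 244, 244, 244, 243, 230, 145, 60, 46, 47, 47, 47, 47, 48, 48, 48, 48, 49, 50, 50, 50, 50, 44, 38, 36, 36, 37, 39, 77, 185, 237, 244, 244, 244, 244, 244, 244, 244, 244, 244, 244, 244, 244, 244, 244, 244, 244, 245, 245, 244, 244, 245, 244]
[244, 244, 244, 244, 244, 244, 244, 244, 244, 244, 244, 244, 242, 194, 96, 46, 40, 40, 40, 40, 40, 40, 41, 41, 41, 41, 42, 42, 43, 42, 34, 27, 26, 26, 28, 51, 153, 233, 244, 245, 245, 245, 245, 245, 245, 245, 245, 245, 245, 245, 245, 244, 245, 245, 245, 245, 245, 245, 245, 245]
[136, 139, 142, 146, 148, 149, 149, 150, 150, 151, 151, 151, 150, 138, 85, 42, 35, 34, 35, 35, 35, 35, 35, 36, 35, 36, 36, 36, 37, 36, 31, 22, 18, 18, 18, 34, 103, 142, 153, 154, 155, 154, 155, 155, 155, 156, 156, 155, 155, 156, 156, 156, 157, 156, 156, 157, 157, 156, 157, 156]
```

```bash
cat > sub.py <<'E'
from h import *
def run(G):
    Q=[]
    for name,y0,y1,z in(("far top",58,70,.092),("near top",74,84,.092),("near base",82,92,.05)):
        P=[]
        for x in range(252,296):
            w=abs(np.diff(G[y0:y1,x])); i=np.argmax(w); j=slice(max(i-2,0),i+3); P.append([x,y0+.5+(w[j]*np.arange(len(w))[j]).sum()/w[j].sum()])
        P=np.array(P); k=np.polyfit(P[:,0],P[:,1],1); r=P[:,1]-np.polyval(k,P[:,0])
        p=[toplane("wrist",(x,np.polyval(k,x)),z) for x in(295,252)]; v=p[1]-p[0]; u=v/np.hypot(*v[:2])
        print(name,"row",np.polyval(k,274).round(2),"std",r.std().round(2),"q",np.degrees(np.arctan2(-v[1],-v[0])).round(2),"off mm",(1e3*((p[0][1]-.118)*-u[0]+(p[0][0]-.579)*u[1])).round(1))
if __name__=="__main__":
    run(np.load("G.npy"))
    G=np.load("G.npy")
    def cen(x0,y0,x1,y1): 
        k=max(cv2.findContours((G[y0:y1,x0:x1]<120).astype(np.uint8),0,1)[0],key=cv2.contourArea); M=cv2.moments(k); return M['m10']/M['m00']+x0,M['m01']/M['m00']+y0
    c=cen(196,50,245,110); s=cen(385,140,445,200); o=cen(310,175,358,225)
    W=[toplane("wrist",p,.045) for p in(c,s,o)]
    print(c,s,o,[w.round(4).tolist() for w in W])
    v=W[0]-W[1]; print("cross-square dir deg (expect q=-45-22.5=-67.5 shift)",np.degrees(np.arctan2(-v[1],-v[0])), "ring->square mid",0)
E
python3 sub.py
```

```text
far top row 63.45 std 0.11 q -45.61 off mm 4.8
near top row 79.99 std 0.59 q -44.85 off mm -6.2
near base row 85.57 std 0.51 q -45.97 off mm -7.6
(223.91789550336793, 78.93300564354632) (420.4943096119567, 169.97668997668998) (337.34747474747473, 200.83387723387722) [[0.4986, 0.197, 0.045], [0.577, 0.0046, 0.045], [0.4975, 0.038, 0.045]]
cross-square dir deg (expect q=-45-22.5=-67.5 shift) -67.84423125299404 ring->square mid 0
```

The far-edge fit (std 0.11 px) gives q of about -45.6°, against a cross bearing of about -45.3°, so the tab points squarely at the cross. Next is the pump. I'll cross-check the button from the initial side view and work out the move.

```bash
python3 - <<'E'
from h import *
s=cv2.imread("pics/side0.png"); g=s.max(2)
m=np.zeros_like(g); cv2.circle(m,(263,308),14,255,-1); d=((g<150)&(m>0)).astype(np.uint8)
k=max(cv2.findContours(d,0,1)[0],key=cv2.contourArea); print(cv2.boundingRect(k))
print(g[292:326:2,252:276:2])
x,y,w,h=cv2.boundingRect(k)
for p in[(262,307),(263,306)]: print(toplane("side",p,.077))
t=cv2.imread("pics/top0.png").max(2); print(t[208:230,377:399])
o=bot.get_obs(); R=cv2.Rodrigues(np.zeros(3))[0]
from scipy.spatial.transform import Rotation as Ro
w,x,y,z=o["ee_rot"]; R=Ro.from_quat([x,y,z,w]).as_matrix()
print(o["tcp_pos"],R.T@(np.array([.515,-.293,.125])-o["tcp_pos"]),np.degrees(Ro.from_matrix(R).as_euler("xyz")))
E
```

```text
(253, 299, 20, 19)
[[194 194 195 196 196 197 198 193 187 174 165 155]
 [191 194 194 192 192 193 192 192 190 191 192 190]
 [194 195 193 193 193 194 193 192 191 192 192 191]
 [194 194 196 187 171 156 163 179 198 192 191 189]
 [192 199 148  95  96  97  96  96 129 195 191 191]
 [195 157 100 101 101 101 101  99 102 128 198 190]
 [187 107  97 104 102 101 101 100  75 106 167 191]
 [177 105  94 106 105 104 102 106  60 114 137 194]
 [158 110  77  95 112 110 109  77  71 116  89 199]
 [190  95 116  54  53  68  48  39 108  96  86 199]
 [199  94 108 116 102  90  95 118 110  49 176 193]
 [193 182  53  89 104 109 104  78  44 137 199 193]
 [193 195 175 130  38  34  45  62 157 199 192 192]
 [194 192 193 196 206 157 206 200 196 193 192 191]
 [192 192 193 192 192 192 192 191 193 193 191 192]
 [191 191 192 192 193 192 192 192 192 192 192 192]
 [192 191 192 192 192 192 190 191 191 192 191 192]]
[ 0.51429356 -0.30459387  0.077     ]
[ 0.51666621 -0.30185949  0.077     ]
[[207 208 208 206 209 209 207 209 208 208 208 208 211 209 210 207 207 208
  211 210 207 210]
 [207 206 209 209 209 210 210 213 211 213 21
[... 1332 characters left out ...]
  209 210 208 207]
 [207 209 215 211 171 108 102 120 121 107  96 101 104 116 117 130 167 205
  211 212 209 211]
 [209 212 212 213 212 155 119 110 109 114 114 120 121 130 147 173 206 214
  211 206 208 211]
 [210 211 210 211 212 215 186 141 133 124 127 149 158 174 207 214 211 210
  211 209 206 210]
 [207 212 208 208 213 213 213 214 211 187 181 208 212 211 214 212 210 208
  209 206 208 209]
 [206 211 207 210 208 209 213 209 211 212 212 212 210 213 211 206 208 208
  209 207 210 207]
 [211 211 209 209 207 210 208 206 209 213 212 208 209 210 206 208 211 207
  209 210 207 209]]
[0.45274225 0.08207846 0.18406414] [-0.22601747  0.30576684  0.05891682] [-1.79939056e+02  4.50908040e-02  4.59068009e+01]
```

Request:
carry_out(targets=[0,-0.0229,0.0309,-0.002,0,0,0,0,-0.0229,0.0309,0,0,0,0,0,-0.0229,0.0309,0,0,0,0,0,-0.0229,0.0309,0,0,0,0,0,-0.0229,0.0309,0,0,0,0,0,-0.0229,0.0309,0,0,0,0,0,-0.0229,0.0309,0,0,0,0,0,-0.0229,0.0309,0,0,0,0])

```text
time: 8.08
tcp_pos: [0.5029, -0.2236, 0.1863]
ee_rot: [-0.0, 0.921, 0.39, -0.0]
ft_force: [0.7, 0.8, 0.2]
finger_gap: 0.0001
finger_force: 0.0
```

Request:
carry_out(targets=[0,-0.0229,0.0307,0,0,0,0,0,-0.0229,0.0307,0,0,0,0,0,0,0,0.025,0,0,0,0,0,0,0.03,0,0,0,0,0,0,0,0,0,0,0,0,0,0,0,0,0])

```text
time: 8.58
tcp_pos: [0.5145, -0.2966, 0.1308]
ee_rot: [-0.001, 0.921, 0.39, -0.001]
ft_force: [-0.5, -0.8, 0.4]
finger_gap: 0.0004
finger_force: 0.0
```

```bash
python3 - <<'E'
from h import *
a=save("wrist","pics/p1.png"); b=save("side","pics/p1s.png")[240:390,180:330]
b=cv2.resize(b,(400,400),interpolation=cv2.INTER_CUBIC)
a=cv2.resize(a,(400,300)); a=cv2.copyMakeBorder(a,0,100,0,0,0)
cv2.imwrite("pics/p1v.png",cv2.cvtColor(np.hstack([a,b]),cv2.COLOR_RGB2BGR)); o=bot.get_obs(); print(o["time"],o["tcp_pos"],o["ft_force"])
E
```

```text
8.6833 [ 0.51582687 -0.29719283  0.13309737] [-0.04078481 -0.78625799 -0.14600534]
```

View pics/p1v.png

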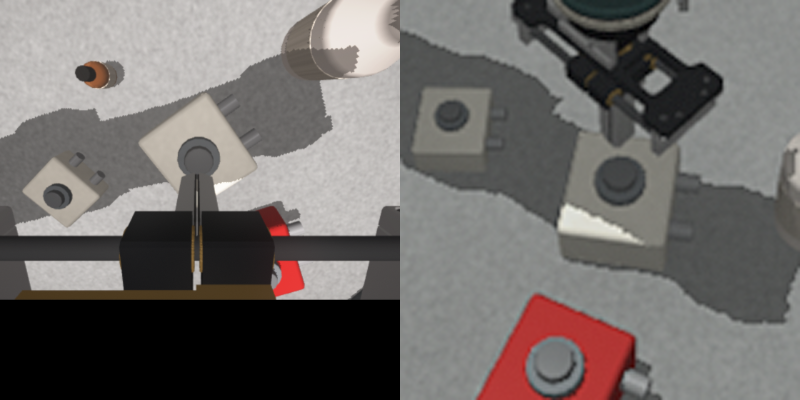

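The fingertip hangs over the large white pump, whose button is at (199,157) in the wrist view, scaled to full size (278,219). One quick ray check before pressing.

```bash
python3 - <<'E'
from h import *
g=cv2.imread("pics/p1.png").max(2); 
print(toplane("wrist",(278.5,221),.077),toplane("wrist",(278.5,219),.077),proj("wrist",[.515,-.297,.077]))
E
```

```text
[ 0.52067146 -0.29602265  0.077     ] [ 0.52177606 -0.29487607  0.077     ] [274.04916712 226.80080375]
```

Request:
carry_out(targets=[0,0,0,0.025,0,0,0,0,0,0,0.02,0,0,0,0,0,0,0.006,0,0,0,0,0,0,0.004,0,0,0,0,0,0,0.004,0,0,0,0,0,0,0.002,0,0,0,0,0,0,0,0,0,0,0,0,0,0,0,0,0])

```text
time: 9.35
tcp_pos: [0.5158, -0.2975, 0.0717]
ee_rot: [0.0, 0.921, 0.39, 0.001]
ft_force: [-0.2, 1.8, 4.9]
finger_gap: 0.0004
finger_force: 2.3
```

Nearly bottomed (4.9 N at 5.3 mm travel), so I'll press slightly further until it meets the stop.

Request:
carry_out(targets=[0,0,0,0.0015,0,0,0,0,0,0,0.0015,0,0,0,0,0,0,0,0,0,0,0,0,0,0,0,0,0])

```text
time: 9.68
tcp_pos: [0.516, -0.2976, 0.0706]
ee_rot: [0.001, 0.921, 0.39, 0.001]
ft_force: [-11.5, 8.8, 39.5]
finger_gap: 0.0004
finger_force: 19.9
```

39.5 N against the stop, so the button is fully down. Now I'll lift clear.

Request:
carry_out(targets=[0,0,0,-0.005,0,0,0,0,0,0,-0.01,0,0,0,0,0,0,-0.02,0,0,0,0,0,0,-0.03,0,0,0,0,0,0,-0.03,0,0,0,0,0,0,-0.03,0,0,0,0,0,0,0,0,0,0,0,0,0,0,0,0,0])

```text
time: 10.35
tcp_pos: [0.5157, -0.2978, 0.1947]
ee_rot: [0.001, 0.921, 0.39, 0.001]
ft_force: [0.4, 0.0, -1.0]
finger_gap: 0.0012
finger_force: 0.0
```

```bash
python3 - <<'E'
from h import *
t=save("top","pics/f.png")[130:300,120:420]; cv2.imwrite("pics/fv.png",cv2.cvtColor(cv2.resize(t,(800,453),interpolation=cv2.INTER_CUBIC),cv2.COLOR_RGB2BGR))
o=bot.get_obs(); print(o["time"],o["tcp_pos"],o["ft_force"])
E
```

```text
10.4 [ 0.51504705 -0.29749653  0.19316274] [-1.08574132 -0.97218285 -0.74671551]
```

View pics/fv.png

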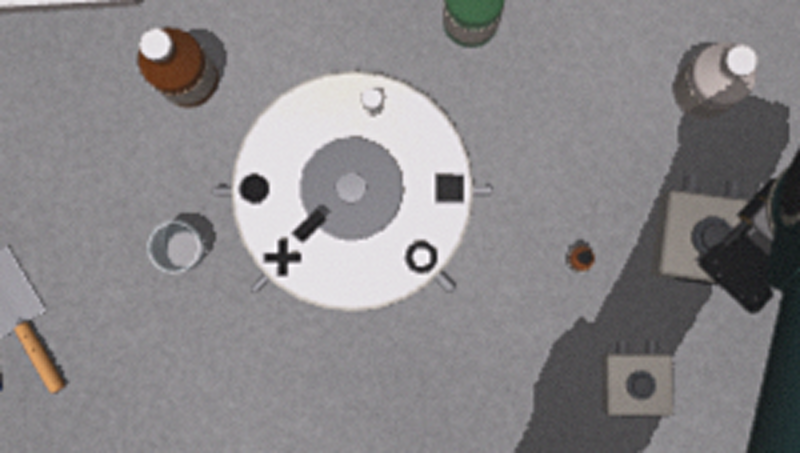

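The tab (312,222) points at the cross (282,257), everything else stands where it did, and the arm is clear of the pump.

```bash
python3 -c "
from workcell import bot
print(bot.sign_off())"
```

```text
the job is handed in; nothing more can be done
None
```

The selector's tab points at the cross to within about 1°, the large white pump's button was pressed to its stop and released, and the job was handed in with the arm clear; sign-off returned no verdict.

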